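Load the preheating plate and set its timer wheel

TASK

Get the preheater ready to solder the LED board: lay the copper disc flat in the middle of the round steel hot plate, then lay the green LED board, LED side up, centred on the copper disc. Once both lie there, roll the blue timer wheel on the white console with a fingertip until the 5 stands uppermost, in line with the red marks. Leave the yellow heat wheel, the white ceramic disc, the bottle and the solder reel as they are.

Things in the scene. Friction and masses are not known exactly. Their poses are not given: they have to be found in the camera images.
- spreader: Copper disc, 60 mm diameter, 8 mm thick, 0.2 kg, lying flat and loose on the blue mat (mat top 3 mm above the table). Origin: centre of its underside; z is its axis.
- board: Round green LED board, 46 mm diameter, 7 mm thick, loose on the blue mat, with a yellow LED 14 mm across standing 1.5 mm above the middle of its upper face; about 35 g. Origin: centre of its underside; z points up through the LED.
- insulator: White ceramic disc, 52 mm diameter, 8 mm thick, loose on the blue mat; not used. Origin: centre of its underside.
- plate_center (a point): Centre of the upper face of the round dark steel hot plate (120 mm diameter, its top 40 mm above the table, on a square grey casing 160 mm wide that is fixed to the table). A thin white circle of 65 mm diameter is drawn round this point. z is up.
- console: White timer console, fixed, 110 mm (its x) by 200 mm (its y), top 40 mm above the table. Origin: centre of its underside; z up; its front, -x, looks roughly towards the robot. Two thumbwheels at x = 0: blue timer at y = +45 mm, yellow heat at y = -45 mm. Fixed grey cheeks, radius 20 mm, 4 mm thick, stand 2 mm beside both ends of each wheel, with a red mark on top.
- timer_axle (a point): Middle of the blue wheel's axle, 45 mm above the table, with the console's axes: the axle lies along y. The wheel is a drum of 54 mm diameter, 24 mm wide, with 10 straight ribs parallel to the axle, 36 degrees apart, 3 mm thick, standing out to 33 mm from the axle. Between the ribs are white figures 0 to 9, upright for a reader at the console's front.
- timer (a joint): Angle of the blue wheel (rad). Figure k is uppermost at k x 0.6283, so 5 at 3.1416; midway between figures a rib is uppermost. Grows as the wheel's top is drawn to the console's -x (front); higher figures then come over from the far side. No clicks: light friction (0.05 N m, 1.5 N at the rib tips) holds it where it is left. Stops just below 0 and just above 9.
- heat_rim (a point): Point on the yellow heat wheel's rim at its figure 0, 27 mm from its axle; the wheel has the size and friction of the blue one, with black figures, and turns as easily. To be left as it is.
- flux: Small amber bottle with a black cap, 32 mm diameter, 70 mm tall, loose. Origin: centre of its underside.
- solder_reel: Grey solder reel standing on its flange, 56 mm diameter, 37 mm tall, loose. Origin: centre of its underside.

How it is judged (in metres and radians):
On the way, in this order (a step that is already met when the one before it is completed fails the run):
1. the copper disc lies flat in the middle of the hot plate, let go (horizontal distance between spreader and plate_center below 0.007 m and z of spreader in the frame of plate_center between -0.003 and 0.003 m and angle between spreader's own z axis and vertical below 0.09 rad and linear speed of spreader below 0.02 m/s and contact force between the fingers and spreader below 0.05 N), for 0.2 s.
2. the LED board lies flat, LED up, centred on the copper disc, let go (all of step 1 and horizontal distance between board and spreader below 0.006 m and z of board in the frame of spreader between 0.005 and 0.011 m and angle between board's own z axis and vertical below 0.09 rad and linear speed of board below 0.02 m/s and contact force between the fingers and board below 0.05 N), for 0.2 s.
3. the timer wheel shows 5 at the red marks (value of joint timer between 2.9916 and 3.2916 rad), for 0.2 s.
At the end, for the whole second after the job is handed in: Copper disc flat on the hot plate within 7 mm of its centre, green board flat on it, LED up, within 6 mm of the disc's centre, both at rest and let go; blue timer wheel at rest with 5 uppermost within 0.15 rad (a quarter of a step); console not touched (all of step 2 and all of step 3 and velocity of joint timer between -0.05 and 0.05 rad/s and contact force between the fingers and console below 0.05 N).
It fails at once if the arm or the gripper's body, not the fingers, pushes on the console or its wheels (contact force between the arm and console above 2 N).
It fails at once if the yellow heat wheel is turned (its rim by more than 5 mm) (distance of heat_rim from where it was at the start of the episode above 0.005 m).
It fails at once if the insulator is pushed away from its place (distance of insulator from where it was at the start of the episode above 0.025 m).
It fails at once if the flux is pushed away from its place (distance of flux from where it was at the start of the episode above 0.025 m).
It fails at once if the solder_reel is pushed away from its place (distance of solder_reel from where it was at the start of the episode above 0.025 m).
It also fails if it takes over 72 s, if anything falls off the work surface, if the arm or the gripper's body presses on something with over 40 N, if the wrist force passes 120 N, or if a joint passes its speed limit or range.

ROBOT

A 7-joint arm with a two-finger parallel gripper is mounted at the origin on the work surface. World frame = base frame: x ahead of the robot, y to its left, z up, the work surface at z = 0. Lengths are in mm, angles in rad, forces in N, time in s.
With the tool pointing down it reaches from about 350 to 900 mm from the base axis. Payload 8.1 kg.
Tool frame: the origin (TCP) lies at the very end of the fingers, on their centre line; the grasp point (between the pads) lies 19 mm behind it (bot.grip_depth is the distance from the TCP to the grasp point, in mm); z points along the fingers, y is the line along which they close (so a half turn about z gives the same grasp; the last joint's range is limited). The gripper opens to 85 mm and grips with 20 to 120 N. Pads are 22 mm wide; open, the fingers measure 114 mm over their backs; the gripper's body (76 mm by 85 mm) begins 54 mm behind the grasp point. The pads swing forward as they close: fully open they stand 13 mm farther back than shut.
Start: joints at [1.12, 0.434, 0.025, 1.573, -0.012, 1.134, -0.075], TCP at [212.996, -587.601, 204.423] pointing down, gripper open.
Joint ranges: [-2.62, 2.62], [-0.44, 2.09], [-1.27, 1.32], [0.08, 2.57], [-1.32, 4.46], [0.12, 2], [-2.74, 2.74]. Speed limits (rad/s): [2.22, 2.22, 3.01, 3.01, 3.14, 3.14, 3.14].

INTERFACE

Orientations are given as a rotation vector (axis times angle).
In Python, from workcell import status, imaging, order, bot gives the robot as it stands. The module is installed in compiled form; this text tells all that it offers.
- The arm moves only by the tool play_rows, never from a script. Its argument "commands" is a list of rows, each a list of 7 numbers: the turn, a rotation vector about the tool's x, y, z normalised to -1 to 1, where 1 is pi/4 rad, then the shift along the tool's x, y, z normalised to -1 to 1, where 1 is 2 cm, then the closure, from -1 (fully open) to 1 (shut). A call has 1 to 8 rows; each row shifts and turns the commanded pose from where the row before left it, along the tool's axes as they then stand; what a row does not reach is not made up. A row lasts 1/8 s, in which the tool goes at most 62.5 mm and 10.7 degrees, less where a joint would pass 70% of its speed; a pose out of reach is approached as far as the arm can. A call with a number of a shift or a turn outside -1 to 1 is refused whole. A call with a gripper value outside its range is refused whole. The fingers move at their own pace and stop on an object; "squeeze" is the grip in N (left out, the last holds). Time passes only in rows, so rows that do not move let the fingers close. It gives the time, the measured TCP pose, the force, the opening and the grip force at its end, in the units of the state.
- status.state(): the state, without advancing time (a new reading comes with each control period).
- imaging.camera(name): name is "side" or "top"; returns a dict with "color" (400x640x3 uint8, red, green, blue), "z_map" (400x640 float32, mm along the optical axis (not along the pixel's ray), 0 where there is no reading), "fx", "fy", "cx", "cy" (pixels), "extrinsics" (4x4, takes a point from world to camera coordinates). Camera axes: x right, y down, z forward; pixel columns grow to the right and rows downward; lengths in mm; the calibration is good to about 2 mm. A picture is of the moment at which its call begins.
- order.finish_job(): hands the job in; it is judged then, once.
The state is a dict: "time_s": time; "joint_positions": joint angles; "qvel": joint speeds; "joint_efforts": joint torques, N m; "ee_pos": TCP position; "ee_rot": TCP orientation; "wrist_force": force on the tool from outside, world axes, zero at the start; "ft_torque": the same for the moment, N m; "finger_gap": opening from 0.0 (shut) to 1.0 (fully open); "grasp_force": force on a finger pad.
Only numpy, scipy, OpenCV 4.12 (cv2) and the standard library are available. Lean on these libraries where they do the work, as an engineer would, in place of code of your own. Each camera call takes 0.05 s, during which the arm holds its last target. There are 200 camera calls.

## Working session

There is one attempt and no reset: what is moved stays moved. The work goes in short steps, Python scripts to look and compute and a tool call to move; the robot and the scene stay as the last step left them, time stands still between calls to the robot, and variables do not carry over. Pictures are saved under pics/ and viewed, at most 10 in all, crops included, and the job is handed in when it is done.

Besides the shell and the picture viewer there is one more tool, called after "Request:" as name(argument=value, ...) on one line, values as JSON. play_rows: Moves the arm, as the interface text tells. Its arguments: {"type":"object","properties":{"commands":{"type":"array","items":{"type":"array","items":{"type":"number"}}},"squeeze":{"type":"number"}},"required":["commands"]}

```bash
mkdir -p pics; cat > h.py <<'E'
import numpy as np, cv2
from workcell import status, imaging, order, bot
def snap(n):
    c=imaging.camera(n); np.savez(f'{n}.npz',**{k:np.asarray(v) for k,v in c.items()}); return c
def load(n): return dict(np.load(f'{n}.npz'))
def px2w(c,u,v,z=None):
    """pixel -> world; z given: intersect ray with plane z (mm), else depth"""
    T=np.asarray(c['extrinsics']);R=T[:3,:3];t=T[:3,3]
    r=np.array([(u-c['cx'])/c['fx'],(v-c['cy'])/c['fy'],1.])
    o=-R.T@t; d=R.T@r
    s=(z-o[2])/d[2] if z is not None else c['z_map'][int(round(v)),int(round(u))]
    return o+s*d
def w2px(c,p):
    T=np.asarray(c['extrinsics']);q=T[:3,:3]@np.asarray(p)+T[:3,3]
    return q[0]/q[2]*c['fx']+c['cx'],q[1]/q[2]*c['fy']+c['cy']
E
python3 - <<'E'
from h import *
for n in('top','side'):
    c=snap(n); cv2.imwrite(f'pics/{n}0.png',c['color'][:,:,::-1]); print(n,c['fx'],c['cx'],c['cy'],np.round(c['extrinsics'],3).tolist())
print(status.state())
E
```

```text
top 446.40522646414684 322.29693119769405 200.23421660363115 [[0.006, -1.0, 0.007, -29.117], [-0.988, -0.007, -0.155, 615.383], [0.155, -0.006, -0.988, 1209.974], [0.0, 0.0, 0.0, 1.0]]
side 401.3867316057402 319.0006232771853 197.54384721646312 [[-0.948, -0.319, 0.022, 564.606], [-0.22, 0.601, -0.768, 188.26], [0.232, -0.733, -0.639, 953.887], [0.0, 0.0, 0.0, 1.0]]
{'time_s': 0.1, 'joint_positions': array([ 1.12039514,  0.43516547,  0.02498936,  1.57402626, -0.01162017,
        1.13398933, -0.07506831]), 'qvel': array([ 6.02866423e-04, -3.20368009e-03,  9.63286079e-04, -2.59023475e-03,
       -5.49683277e-04,  4.54986940e-06, -1.08284187e-03]), 'joint_efforts': array([ 2.95484700e-03, -6.71751165e+01,  1.02834977e+00, -3.16906071e+01,
        1.58984255e-02,  7.06961495e-03,  7.21549600e-05]), 'ee_pos': array([ 212.79369621, -587.12772592,  203.68929501]), 'ee_rot': array([-3.09285095e+00, -5.43239867e-01,  5.75953696e-04]), 'wrist_force': array([-0.22703987, -0.58643605,  0.22088591]), 'ft_torque': array([-0.01815479,  0.04537509, -0.01565226]), 'grasp_force': 0.0, 'finger_gap': 1.0011904667869262}
```

View pics/top0.png

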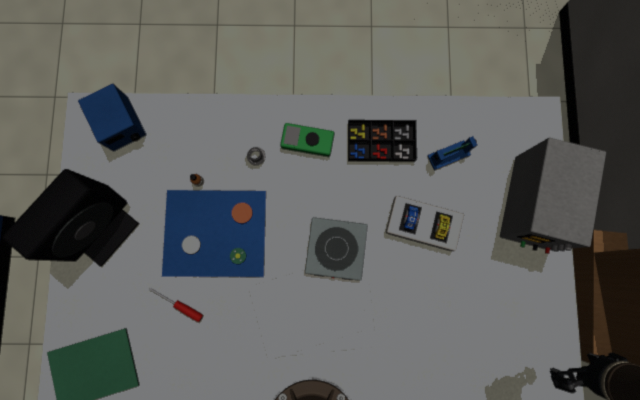

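View pics/side0.png

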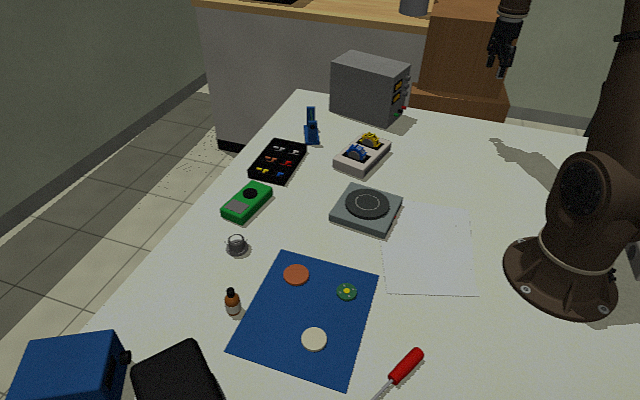

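The top view shows copper at (242,213), board at (238,256), insulator at (190,245), the plate at (336,248), the blue wheel at (411,218) and the yellow wheel at (442,227). I'll segment for centroids next.

```bash
python3 - <<'E'
from h import *
def cen(c,mask,z,u,v,r):
    m=np.zeros(mask.shape,np.uint8); m[v-r:v+r,u-r:u+r]=mask[v-r:v+r,u-r:u+r]
    n,l,s,ce=cv2.connectedComponentsWithStats(m); i=1+np.argmax(s[1:,4])
    cs,_=cv2.findContours((l==i).astype(np.uint8),cv2.RETR_EXTERNAL,cv2.CHAIN_APPROX_NONE)
    k=max(cs,key=len); e=cv2.fitEllipse(cv2.convexHull(k)) 
    return np.round(px2w(c,*e[0],z),1),np.round(px2w(c,*ce[i],z),1),s[i,4],np.round(e[0],1)
S={'top':dict(cop=(242,213),brd=(238,256),ins=(190,245),plate=(336,248)),'side':dict(cop=(296,274),brd=(346,291),ins=(314,339),plate=(367,204))}
for n in S:
    c=load(n);rgb=c['color'].astype(int);R,G,B=rgb[...,0],rgb[...,1],rgb[...,2]
    M=dict(cop=(R>B+30)&(R>G+30),brd=(G>B+15),ins=(R>110),plate=(R+G+B<230))
    for k,(u,v) in S[n].items():
        z=dict(cop=11,brd=9,ins=11,plate=40)[k]
        print(n,k,rgb[v,u],cen(c,M[k].astype(np.uint8),z,u,v,32 if k=='plate' else 16))
    print([np.round(px2w(c,u,v),0).tolist() for u,v in S[n].values()])
c=load('top');a=c['color'][185:265,375:475,::-1]
b=load('side')['color'][120:190,320:405,::-1]
im=np.vstack([cv2.resize(a,(600,300)) if 0 else cv2.resize(a[:,:],None,fx=3.6,fy=3.6,interpolation=3)])
im2=cv2.resize(b,(350,288),interpolation=3)
im=np.hstack([im,im2]);cv2.imwrite('pics/con.png',np.clip(im*1.5,0,255)); print(im.shape)
E
```

```text
top cop [119  68  44] (array([584. , 207.5,  11. ]), array([584. , 207.5,  11. ]), np.int32(319), array([241.6, 212.5]))
top brd [118 120  38] (array([460.8, 215.3,   9. ]), array([460.8, 215.1,   9. ]), np.int32(136), array([237.5, 255.5]))
top ins [121 122 120] (array([491.5, 349.7,  11. ]), array([491.4, 349.8,  11. ]), np.int32(211), array([190.6, 244.3]))
top plate [39 41 40] (array([480.4, -64.4,  40. ]), array([480.7, -64.4,  40. ]), np.int32(1527), array([336.1, 248.7]))
[[583.0, 206.0, 10.0], [459.0, 213.0, 14.0], [489.0, 351.0, 11.0], [482.0, -64.0, 41.0]]
side cop [141  80  43] (array([582.8, 209.3,  11. ]), array([582.7, 209.1,  11. ]), np.int32(428), array([295.6, 274.3]))
side brd [167 157   0] (array([459.6, 215.5,   9. ]), array([459.5, 215.7,   9. ]), np.int32(251), array([346.1, 291.5]))
side ins [164 163 137] (array([490.1, 349.3,  11. ]), array([490.3, 349.1,  11. ]), np.int32(469), array([313.6, 338.2]))
side plate [49 54 52] (array([479.7, -57.7,  40. ]), array([479.5, -57.1,  40. ]), np.int32(1047), array([367., 204.]))
[[582.0, 209.0, 11.0], [459.0, 219.0, 15.0], [489.0, 350.0, 9.0], [479.0, -54.0, 44.0]]
(288, 710, 3)[ WARN:0@0.652] global loadsave.cpp:1063 imwrite_ Unsupported depth image for selected encoder is fallbacked to CV_8U.
```

View pics/con.png

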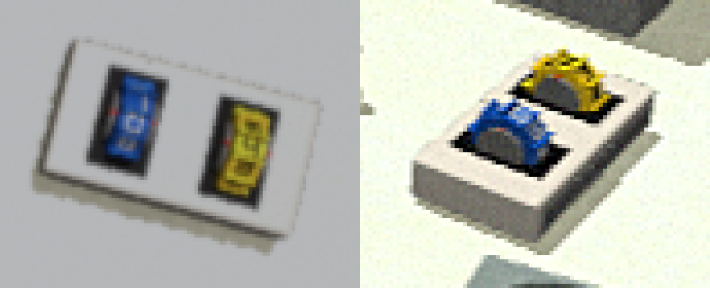

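The console crop shows blue figures "1 / 0 / ?" with 0 near the middle. The two cameras disagree on the plate's y, so I'll enlarge the wheel and the plate.

```bash
python3 - <<'E'
from h import *
t=load('top')['color'][:,:,::-1].astype(float)*1.6;s=load('side')['color'][:,:,::-1].astype(float)*1.2
f=lambda a,y,x,h,w,k:cv2.resize(np.clip(a[y:y+h,x:x+w],0,255),(int(w*k),int(h*k)),interpolation=2)
A=np.hstack([f(t,200,396,36,30,8),f(s,138,340,36,40,8)])
B=np.hstack([f(t,213,301,70,70,4),f(s,178,325,70,84,4)])
w=max(A.shape[1],B.shape[1]);P=lambda a:np.pad(a,((0,0),(0,w-a.shape[1]),(0,0)))
cv2.imwrite('pics/z.png',np.vstack([P(A),P(B)]).astype(np.uint8))
E
```

```text
(no output)
```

View pics/z.png

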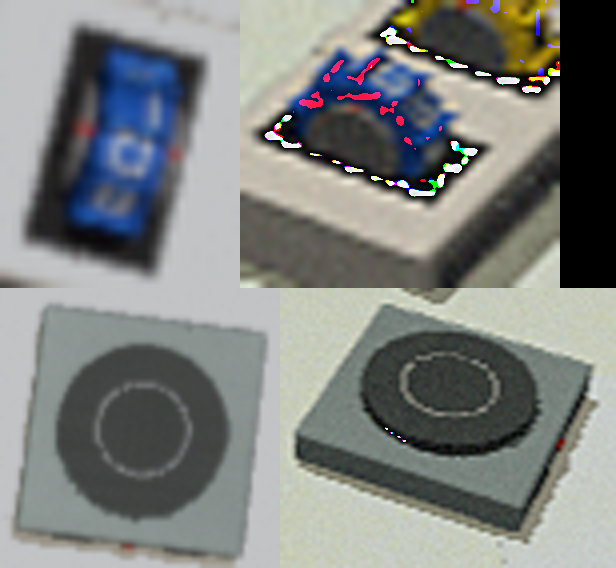

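The 0 sits just past the red marks towards the front, so the timer is at about 0.2 rad. The white circle is centred at (336.5,248.4) in the top view and (367.6,201.8) in the side view. I'll straighten the tool and travel to the copper disc.

Request:
play_rows(commands=[[0, 0, 0.2214, 0, 0, 0, -1], [0, 0, 0.2214, 0, 0, 0, -1], [0, 0, 0, 0.46, -1, 0, -1], [0, 0, 0, 0.46, -1, 0, -1], [0, 0, 0, 0.46, -1, 0, -1], [0, 0, 0, 0.46, -1, 0, -1], [0, 0, 0, 0.46, -1, 0, -1], [0, 0, 0, 0.46, -1, 0, -1]])

```text
time_s: 1.1
ee_pos: [268.8, -466.3, 204.5]
ee_rot: [3.142, 0.0, 0.0]
wrist_force: [0.1, 0.5, 0.2]
finger_gap: 0.998
grasp_force: 0.0
```

```bash
python3 - <<'E'
from h import *
t=load('top');s=load('side')
print(px2w(t,301+142.5/4-.5,213+142/4-.5,40),px2w(s,325+171/4-.5,178+95.5/4-.5,40))
# red marks: z=65
k=lambda x,y,X,Y:(X+x/8-.5,Y+y/8-.5)
for p in((85,130),(175,155)): print('red top',px2w(t,*k(*p,396,200),65))
for cor in ((75,40),(272,98+0)):pass
print('cam',-t['extrinsics'][:3,:3].T@t['extrinsics'][:3,3])
# console top corners from con.png (3.6x, offset 375,185)
for p in((76,40),(320,102),(287,234),(46,173)): print('corner',px2w(t,375+p[0]/3.6-.5,185+p[1]/3.6-.5,40))
print(status.state()['ee_rot'],status.state()['ee_pos'])
E
```

```text
[482.20518503 -64.46884757  40.        ] [481.51910387 -68.63226634  40.        ]
red top [ 571.10360414 -257.22719003   65.        ]
red top [ 562.61838754 -288.18071515   65.        ]
cam [ 420.70378029  -17.69011207 1290.84331827]
corner [ 631.63660407 -233.49546459   40.        ]
corner [ 583.61261661 -424.57033353   40.        ]
corner [ 480.16875266 -394.47503892   40.        ]
corner [ 526.29765302 -208.04255638   40.        ]
[3.14152214e+00 1.21281634e-04 1.23874672e-04] [ 268.76861427 -466.2701251   204.46255093]
```

Request:
play_rows(commands=[[0, 0, 0, 0.4626, -0.992, 0, -1], [0, 0, 0, 0.4626, -0.992, 0, -1], [0, 0, 0, 0.4626, -0.992, 0, -1], [0, 0, 0, 0.4626, -0.992, 0, -1], [0, 0, 0, 0.4626, -0.992, 0, -1], [0, 0, 0, 0.4626, -0.992, 0, -1], [0, 0, 0, 0.4626, -0.992, 0, -1], [0, 0, 0, 0.4626, -0.992, 0, -1]])

```text
time_s: 2.1
ee_pos: [342.5, -307.6, 204.5]
ee_rot: [3.141, 0.0, 0.0]
wrist_force: [0.0, 0.0, -0.0]
finger_gap: 1.004
grasp_force: 0.0
```

Request:
play_rows(commands=[[0, 0, 0, 0.4626, -0.992, 0, -1], [0, 0, 0, 0.4626, -0.992, 0, -1], [0, 0, 0, 0.4626, -0.992, 0, -1], [0, 0, 0, 0.4626, -0.992, 0, -1], [0, 0, 0, 0.4626, -0.992, 0, -1], [0, 0, 0, 0.4626, -0.992, 0, -1], [0, 0, 0, 0.4626, -0.992, 0, -1], [0, 0, 0, 0.4626, -0.992, 0, -1]])

```text
time_s: 3.1
ee_pos: [416.3, -149.0, 204.5]
ee_rot: [3.141, 0.0, 0.001]
wrist_force: [0.8, 0.3, -0.5]
finger_gap: 0.998
grasp_force: 0.0
```

Request:
play_rows(commands=[[0, 0, 0, 0.4626, -0.992, 0, -1], [0, 0, 0, 0.4626, -0.992, 0, -1], [0, 0, 0, 0.4626, -0.992, 0, -1], [0, 0, 0, 0.4626, -0.992, 0, -1], [0, 0, 0, 0.4626, -0.992, 0, -1], [0, 0, 0, 0.4626, -0.992, 0, -1], [0, 0, 0, 0.4626, -0.992, 0, -1], [0, 0, 0, 0.4626, -0.992, 0, -1]])

```text
time_s: 4.1
ee_pos: [490.2, 9.7, 204.5]
ee_rot: [3.141, 0.0, 0.0]
wrist_force: [-0.1, 0.0, -0.3]
finger_gap: 1.0
grasp_force: 0.0
```

Request:
play_rows(commands=[[0, 0, 0, 0.4626, -0.992, 0, -1], [0, 0, 0, 0.4626, -0.992, 0, -1], [0, 0, 0, 0.4626, -0.992, 0, -1], [0, 0, 0, 0.4626, -0.992, 0, -1], [0, 0, 0, 0.4626, -0.992, 0, -1], [0, 0, 0, 0.4626, -0.992, 0, -1], [0, 0, 0, 0.4626, -0.992, 0, -1], [0, 0, 0, 0.4626, -0.992, 0, -1]])

```text
time_s: 5.1
ee_pos: [564.9, 168.5, 204.4]
ee_rot: [3.141, -0.0, -0.0]
wrist_force: [1.0, 0.0, 0.1]
finger_gap: 1.003
grasp_force: 0.0
```

Request:
play_rows(commands=[[0, 0, 0, 0.4626, -0.992, 0.9, -1], [0, 0, 0, 0.4626, -0.992, 1, -1], [0, 0, 0, 0, 0, 1, -1], [0, 0, 0, 0, 0, 1, -1], [0, 0, 0, 0, 0, 1, -1], [0, 0, 0, 0, 0, 1, -1], [0, 0, 0, 0, 0, 1, -1], [0, 0, 0, 0, 0, 0, -1]])

```text
time_s: 6.1
ee_pos: [582.0, 207.0, 64.8]
ee_rot: [3.14, 0.0, -0.004]
wrist_force: [0.4, 0.2, 1.0]
finger_gap: 1.003
grasp_force: 0.0
```

Request:
play_rows(commands=[[0, 0, 0, 0.07, -0.07, 1, -1], [0, 0, 0, 0, 0, 1, -1], [0, 0, 0, 0, 0, 0.9, -1], [0, 0, 0, 0, 0, 0.2, -1], [0, 0, 0, 0, 0, 0, -1], [0, 0, 0, 0, 0, 0, -0.3]], squeeze=40)

```text
time_s: 6.85
ee_pos: [584.8, 208.6, 5.1]
ee_rot: [-3.141, 0.0, -0.002]
wrist_force: [-0.3, -0.4, 0.4]
finger_gap: 0.817
grasp_force: 0.0
```

```bash
python3 - <<'E'
from h import *
print(status.state())
c=snap('side');cv2.imwrite('pics/g1.png',cv2.resize(np.clip(c['color'][200:320,220:400,::-1]*1.2,0,255).astype(np.uint8),None,fx=4,fy=4,interpolation=2))
E
```

```text
{'time_s': 6.85, 'joint_positions': array([-0.23506352,  0.66455253, -0.28753946,  1.75494777,  0.25743803,
        0.75784176, -2.22344049]), 'qvel': array([ 1.77515217e-03, -4.07443140e-03, -9.97762896e-04,  3.11871027e-03,
       -5.49873149e-04, -1.79239382e-03,  8.92682555e-05]), 'joint_efforts': array([-3.57670826e-02, -7.36124897e+01, -5.03957346e+00, -2.30649090e+01,
        1.25690663e-02,  5.86657960e-03, -1.59209831e-03]), 'ee_pos': array([584.75254238, 208.59008958,   5.1144277 ]), 'ee_rot': array([-3.14116027e+00,  1.88668484e-04, -1.74582597e-03]), 'wrist_force': array([-0.26811515, -0.36386787,  0.36088796]), 'ft_torque': array([ 0.02182996, -0.03037641,  0.02351346]), 'grasp_force': 0.0, 'finger_gap': 0.8169869059069236}
```

View pics/g1.png

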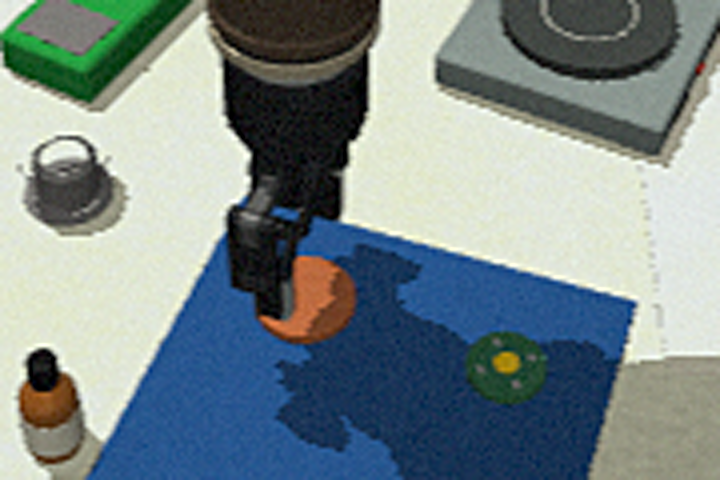

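```bash
python3 - <<'E'
from h import *
c=load('side')
for z in(5,10,20): print(z,[(int((u-220)*4),int((v-200)*4)) for u,v in(w2px(c,(584,208.5+s*36,z)) for s in(1,-1))])
for p in((270,312),(262,265),(275,300)):
  u,v=220+p[0]/4-.5,200+p[1]/4-.5; print(p,px2w(c,u,v).round(1))
E
```

```text
5 [(278, 349), (322, 257)]
10 [(277, 343), (322, 251)]
20 [(277, 332), (322, 240)]
(270, 312) [584.2 255.4  52.4]
(262, 265) [578.6 275.2 114.9]
(275, 300) [573.3 272.9  87. ]
```

```bash
python3 - <<'E'
from h import *
c=load('side')
for u in (285,287,289,291,293):
  for v in range(270,288,2): print(u,v,c['color'][v,u].tolist(),px2w(c,u,v).round(0).tolist())
E
```

```text
285 270 [30, 34, 31] [581.0, 271.0, 96.0]
285 272 [29, 25, 28] [580.0, 273.0, 93.0]
285 274 [8, 4, 7] [588.0, 256.0, 64.0]
285 276 [21, 18, 23] [588.0, 257.0, 57.0]
285 278 [28, 19, 15] [589.0, 256.0, 50.0]
285 280 [95, 59, 55] [601.0, 230.0, 6.0]
285 282 [35, 67, 114] [600.0, 233.0, 4.0]
285 284 [28, 76, 124] [598.0, 237.0, 2.0]
285 286 [37, 72, 120] [595.0, 244.0, 5.0]
287 270 [25, 18, 16] [575.0, 274.0, 102.0]
287 272 [7, 0, 9] [575.0, 275.0, 96.0]
287 274 [14, 18, 22] [583.0, 257.0, 66.0]
287 276 [1, 4, 5] [584.0, 256.0, 59.0]
287 278 [0, 9, 11] [584.0, 256.0, 52.0]
287 280 [186, 107, 65] [595.0, 232.0, 12.0]
287 282 [67, 33, 13] [595.0, 232.0, 5.0]
287 284 [33, 78, 130] [593.0, 237.0, 4.0]
287 286 [23, 69, 119] [591.0, 243.0, 6.0]
289 270 [0, 0, 0] [572.0, 272.0, 101.0]
289 272 [6, 17, 14] [573.0, 270.0, 92.0]
289 274 [4, 8, 11] [572.0, 271.0, 87.0]
289 276 [3, 4, 4] [356.0, 766.0, 742.0]
289 278 [10, 5, 12] [579.0, 257.0, 54.0]
289 280 [167, 93, 56] [591.0, 230.0, 11.0]
289 282 [151, 80, 44] [588.0, 237.0, 13.0]
289 284 [52, 52, 70] [588.0, 236.0, 5.0]
289 286 [43, 78, 126] [587.0, 241.0, 5.0]
291 270 [36, 39, 42] [576.0, 251.0, 76.0]
291 272 [74, 78, 74] [577.0, 249.0, 66.0]
291 274 [68, 72, 70] [578.0, 248.0, 59.0]
291 276 [72, 75, 74] [577.0, 251.0, 56.0]
291 278 [68, 75, 74] [577.0, 250.0, 47.0]
291 280 [137, 92, 65] [585.0, 232.0, 16.0]
291 282 [170, 97, 57] [585.0, 233.0, 10.0]
291 284 [88, 45, 16] [584.0, 236.0, 7.0]
291 286 [29, 73, 126] [583.0, 237.0, 2.0]
293 270 [104, 63, 47] [572.0, 250.0, 76.0]
293 272 [85, 51, 42] [573.0, 247.0, 66.0]
293 274 [86, 59, 46] [573.0, 247.0, 59.0]
293 276 [81, 55, 47] [573.0, 248.0, 54.0]
293 278 [133, 81, 56] [573.0, 248.0, 47.0]
293 280 [170, 92, 56] [582.0, 227.0, 11.0]
293 282 [163, 94, 55] [580.0, 232.0, 11.0]
293 284 [84, 47, 24] [578.0, 238.0, 11.0]
293 286 [30, 65, 106] [578.0, 237.0, 4.0]
```

```bash
python3 - <<'E'
from h import *
c0=load('side');c=snap('side');d=np.abs(c['color'].astype(int)-c0['color']).sum(2);print((d>120).sum(), status.state()['time_s'],status.state()['ee_pos'],status.state()['finger_gap'])
for u in (287,291):
  for v in range(274,294,2): print(u,v,c['color'][v,u].tolist(),px2w(c,u,v).round(0).tolist())
c=snap('top');cv2.imwrite('pics/g2.png',cv2.resize(np.clip(c['color'][170:270,190:310,::-1]*1.6,0,255).astype(np.uint8),None,fx=5,fy=5,interpolation=2))
E
```

```text
89 6.95 [584.70937166 208.55033578   5.10070466] 0.6617602642432289
287 274 [24, 28, 26] [585.0, 253.0, 61.0]
287 276 [14, 24, 28] [586.0, 251.0, 51.0]
287 278 [79, 48, 31] [598.0, 226.0, 11.0]
287 280 [174, 93, 57] [596.0, 231.0, 10.0]
287 282 [68, 32, 14] [594.0, 234.0, 7.0]
287 284 [22, 72, 126] [593.0, 237.0, 4.0]
287 286 [37, 76, 124] [592.0, 241.0, 2.0]
287 288 [36, 71, 118] [589.0, 247.0, 4.0]
287 290 [33, 76, 128] [588.0, 251.0, 2.0]
287 292 [26, 69, 118] [585.0, 258.0, 4.0]
291 274 [59, 58, 58] [577.0, 249.0, 60.0]
291 276 [52, 52, 53] [577.0, 250.0, 54.0]
291 278 [52, 61, 61] [577.0, 249.0, 47.0]
291 280 [172, 97, 60] [587.0, 229.0, 12.0]
291 282 [167, 94, 54] [585.0, 234.0, 11.0]
291 284 [84, 45, 15] [583.0, 237.0, 9.0]
291 286 [32, 78, 124] [582.0, 240.0, 5.0]
291 288 [31, 61, 104] [580.0, 244.0, 4.0]
291 290 [20, 45, 73] [578.0, 251.0, 6.0]
291 292 [29, 54, 85] [576.0, 256.0, 6.0]
```

View pics/g2.png

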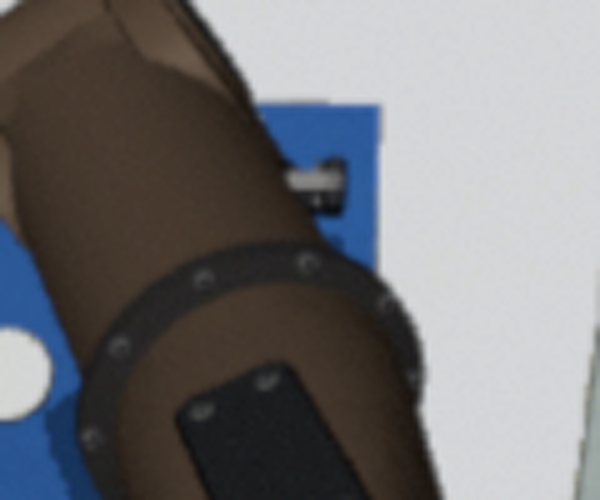

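The fingers closed to 56 mm without touching the 60 mm disc. Depth puts the fingertips at z≈45 while the reported TCP is z≈5, so the tips are higher than reported. I'll reopen, go down carefully and watch the force.

Request:
play_rows(commands=[[0, 0, 0, 0, 0, 0, -1], [0, 0, 0, 0, 0, 0, -1], [0, 0, 0, 0, 0, 0, -1], [0, 0, 0, 0, 0, 0.5, -1], [0, 0, 0, 0, 0, 0.5, -1], [0, 0, 0, 0, 0, 0, -1]])

```text
time_s: 7.75
ee_pos: [583.2, 207.9, -17.0]
ee_rot: [3.141, 0.0, -0.003]
wrist_force: [-0.0, -0.3, -0.4]
finger_gap: 1.001
grasp_force: 0.0
```

```bash
python3 - <<'E'
from h import *
c=snap('side');print(status.state()['ee_pos'],status.state()['wrist_force'],bot.grip_depth)
for u in (285,287,291):
  for v in range(276,296,2): print(u,v,c['color'][v,u].tolist(),px2w(c,u,v).round(0).tolist())
cv2.imwrite('pics/g3.png',cv2.resize(np.clip(c['color'][225:305,250:350,::-1]*1.2,0,255).astype(np.uint8),None,fx=7,fy=7,interpolation=2))
E
```

```text
[583.64690272 208.11263571 -16.42697925] [0.62415596 0.90863883 0.48757607] 18.700000000000003
285 276 [20, 19, 19] [580.0, 274.0, 81.0]
285 278 [31, 30, 28] [579.0, 278.0, 79.0]
285 280 [20, 23, 20] [578.0, 280.0, 76.0]
285 282 [7, 14, 12] [586.0, 262.0, 45.0]
285 284 [23, 20, 13] [586.0, 264.0, 40.0]
285 286 [24, 48, 85] [595.0, 243.0, 4.0]
285 288 [26, 71, 121] [593.0, 249.0, 4.0]
285 290 [33, 72, 122] [591.0, 255.0, 5.0]
285 292 [38, 75, 126] [589.0, 260.0, 6.0]
285 294 [29, 69, 119] [587.0, 264.0, 4.0]
287 276 [23, 28, 23] [573.0, 280.0, 90.0]
287 278 [13, 19, 20] [573.0, 281.0, 86.0]
287 280 [18, 25, 21] [573.0, 280.0, 78.0]
287 282 [13, 13, 15] [581.0, 265.0, 50.0]
287 284 [23, 21, 20] [582.0, 261.0, 38.0]
287 286 [9, 11, 16] [582.0, 263.0, 33.0]
287 288 [37, 79, 126] [590.0, 246.0, 2.0]
287 290 [42, 81, 132] [587.0, 251.0, 2.0]
287 292 [16, 37, 64] [585.0, 257.0, 3.0]
287 294 [38, 79, 133] [582.0, 263.0, 5.0]
291 276 [2, 0, 7] [572.0, 261.0, 69.0]
291 278 [68, 70, 74] [574.0, 257.0, 57.0]
291 280 [87, 85, 85] [575.0, 255.0, 47.0]
291 282 [80, 80, 79] [575.0, 257.0, 43.0]
291 284 [71, 74, 70] [575.0, 257.0, 36.0]
291 286 [90, 86, 75] [575.0, 257.0, 29.0]
291 288 [33, 77, 124] [580.0, 245.0, 5.0]
291 290 [34, 77, 127] [578.0, 250.0, 4.0]
291 292 [18, 40, 70] [577.0, 254.0, 3.0]
291 294 [14, 46, 75] [575.0, 259.0, 4.0]
```

View pics/g3.png

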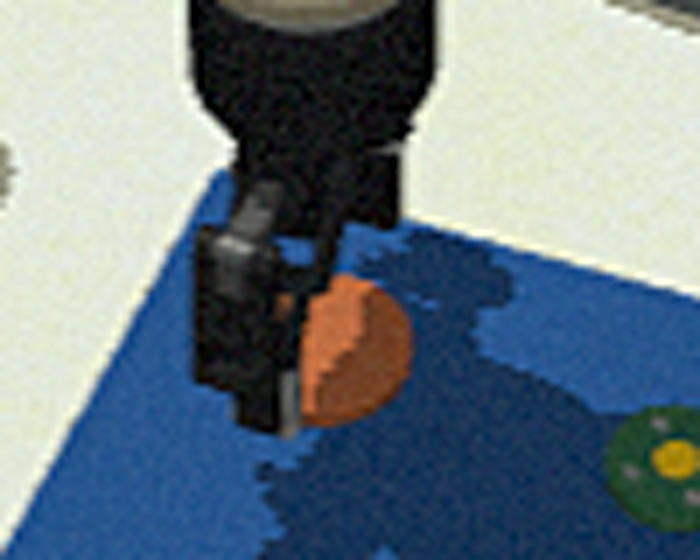

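The tips really are about 34 mm above the reported TCP: the open tip's lower end is at z≈31 for TCP z=-16, and the disc lies between the fingers. I'll go 17 mm deeper, narrow to about 64 mm, then feel for the mat.

Request:
play_rows(commands=[[0, 0, 0, 0, 0, 0.5, -1], [0, 0, 0, 0, 0, 0.25, -1], [0, 0, 0, 0, 0, 0, -0.5], [0, 0, 0, 0, 0, 0, -0.5], [0, 0, 0, 0, 0, 0, -0.5]])

```text
time_s: 8.43
ee_pos: [585.0, 208.7, -29.8]
ee_rot: [-3.141, 0.0, -0.002]
wrist_force: [-0.0, 0.9, 5.4]
finger_gap: 0.747
grasp_force: 2.9
```

Request:
play_rows(commands=[[0, 0, 0, 0, 0, 0.1, -0.5], [0, 0, 0, 0, 0, 0, -0.5]])

```text
time_s: 8.68
ee_pos: [585.1, 208.8, -29.9]
ee_rot: [-3.141, 0.0, -0.004]
wrist_force: [-7.1, -2.7, 27.6]
finger_gap: 0.751
grasp_force: 13.3
```

```bash
python3 - <<'E'
from h import *
print(status.state()['ee_pos'],status.state()['wrist_force'])
c=snap('side')
for u in (287,289,291):
  for v in range(280,300,2): print(u,v,c['color'][v,u].tolist(),px2w(c,u,v).round(0).tolist())
E
```

```text
[585.05254072 208.76640473 -29.91881093] [-7.13795924 -2.68239243 27.56952287]
287 280 [14, 8, 12] [577.0, 273.0, 68.0]
287 282 [16, 17, 18] [578.0, 269.0, 56.0]
287 284 [20, 18, 16] [585.0, 255.0, 30.0]
287 286 [19, 12, 21] [587.0, 251.0, 17.0]
287 288 [4, 22, 39] [590.0, 246.0, 2.0]
287 290 [19, 39, 69] [586.0, 254.0, 6.0]
287 292 [27, 62, 101] [584.0, 259.0, 6.0]
287 294 [38, 77, 124] [583.0, 262.0, 3.0]
287 296 [36, 79, 129] [581.0, 268.0, 4.0]
287 298 [15, 38, 70] [579.0, 272.0, 4.0]
289 280 [0, 0, 0] [573.0, 272.0, 68.0]
289 282 [7, 10, 13] [573.0, 272.0, 61.0]
289 284 [20, 20, 23] [573.0, 271.0, 53.0]
289 286 [19, 21, 19] [580.0, 255.0, 24.0]
289 288 [9, 4, 4] [581.0, 254.0, 15.0]
289 290 [20, 49, 75] [583.0, 251.0, 4.0]
289 292 [24, 45, 74] [581.0, 256.0, 4.0]
289 294 [35, 66, 111] [579.0, 261.0, 4.0]
289 296 [21, 42, 69] [577.0, 265.0, 3.0]
289 298 [13, 42, 71] [574.0, 272.0, 5.0]
291 280 [32, 33, 30] [572.0, 263.0, 58.0]
291 282 [35, 42, 42] [570.0, 267.0, 57.0]
291 284 [40, 41, 41] [578.0, 250.0, 27.0]
291 286 [52, 51, 46] [577.0, 251.0, 21.0]
291 288 [43, 39, 37] [577.0, 252.0, 14.0]
291 290 [13, 38, 68] [579.0, 249.0, 3.0]
291 292 [15, 41, 74] [577.0, 253.0, 2.0]
291 294 [18, 44, 76] [575.0, 258.0, 1.0]
291 296 [18, 41, 70] [572.0, 265.0, 5.0]
291 298 [10, 44, 73] [571.0, 269.0, 4.0]
```

27 N of upward force with the visible tip at z≈11 means a tip is resting on the disc's rim. I'll open, let it settle lower, nudge y and close again.

Request:
play_rows(commands=[[0, 0, 0, 0, 0, 0, -1], [0, 0, 0, 0, 0.03, 0, -1], [0, 0, 0, 0, 0, 0, -1], [0, 0, 0, 0, 0, 0, -1]])

```text
time_s: 9.22
ee_pos: [584.0, 207.6, -32.9]
ee_rot: [3.141, -0.0, -0.001]
wrist_force: [-0.1, 0.5, 0.7]
finger_gap: 0.999
grasp_force: 0.0
```

```bash
python3 - <<'E'
from h import *
print(status.state()['ee_pos'],status.state()['wrist_force'],status.state()['finger_gap'])
c=snap('side');
for u in (287,289,291):
  for v in range(284,298,1): print(u,v,c['color'][v,u].tolist(),px2w(c,u,v).round(0).tolist())
R,G,B=[c['color'][...,i].astype(int) for i in range(3)]
ys,xs=np.where(((R>B+30)&(R>G+20))[255:292,275:315]);print(xs.min()+275,xs.max()+275,ys.min()+255,ys.max()+255)
c=load('top')
print([px2w(c,190+p[0]/5,170+p[1]/5,30).round(0) for p in((345,185),(320,158),(320,213))])
E
```

```text
[584.0498447  207.61760323 -32.90577961] [-0.14208252  0.53416362  0.72027843] 0.998682537818355
287 284 [11, 10, 5] [574.0, 280.0, 64.0]
287 285 [16, 15, 19] [574.0, 280.0, 61.0]
287 286 [12, 14, 18] [574.0, 281.0, 59.0]
287 287 [7, 17, 13] [582.0, 262.0, 28.0]
287 288 [9, 12, 7] [581.0, 264.0, 28.0]
287 289 [27, 20, 25] [583.0, 262.0, 21.0]
287 290 [11, 10, 6] [582.0, 264.0, 21.0]
287 291 [17, 35, 62] [585.0, 256.0, 5.0]
287 292 [21, 49, 76] [584.0, 259.0, 6.0]
287 293 [28, 46, 75] [584.0, 260.0, 5.0]
287 294 [19, 38, 66] [583.0, 263.0, 4.0]
287 295 [15, 34, 65] [582.0, 265.0, 3.0]
287 296 [26, 61, 99] [581.0, 268.0, 4.0]
287 297 [28, 78, 125] [580.0, 269.0, 2.0]
289 284 [3, 8, 4] [571.0, 277.0, 62.0]
289 285 [2, 6, 2] [570.0, 279.0, 61.0]
289 286 [0, 3, 0] [577.0, 263.0, 35.0]
289 287 [10, 7, 11] [577.0, 262.0, 31.0]
289 288 [0, 0, 0] [578.0, 261.0, 26.0]
289 289 [11, 15, 10] [578.0, 262.0, 24.0]
289 290 [0, 0, 0] [577.0, 264.0, 23.0]
289 291 [0, 12, 16] [578.0, 262.0, 17.0]
289 292 [23, 49, 81] [581.0, 256.0, 5.0]
289 293 [22, 51, 80] [579.0, 259.0, 5.0]
289 294 [22, 43, 72] [580.0, 259.0, 1.0]
289 295 [22, 42, 74] [577.0, 264.0, 5.0]
289 296 [20, 41, 68] [577.0, 266.0, 3.0]
289 297 [14, 40, 67] [576.0, 269.0, 4.0]
291 284 [82, 81, 81] [575.0, 257.0, 36.0]
291 285 [80, 85, 78] [575.0, 257.0, 32.0]
291 286 [81, 79, 75] [575.0, 257.0, 29.0]
291 287 [81, 82, 76] [575.0, 256.0, 24.0]
291 288 [85, 85, 81] [575.0, 258.0, 23.0]
291 289 [86, 83, 79] [576.0, 255.0, 16.0]
291 290 [82, 83, 71] [576.0, 255.0, 13.0]
291 291 [73, 77, 72] [576.0, 256.0, 9.0]
291 292 [25, 47, 78] [577.0, 254.0, 3.0]
291 293 [19, 48, 76] [575.0, 257.0, 4.0]
291 294 [17, 43, 75] [574.0, 260.0, 4.0]
291 295 [27, 50, 80] [573.0, 262.0, 4.0]
291 296 [13, 41, 70] [573.0, 264.0, 4.0]
291 297 [13, 42, 72] [571.0, 268.0, 5.0]
290 308 264 285
[array([598., 155.,  30.]), array([613., 170.,  30.]), array([581., 169.,  30.])]
```

Request:
play_rows(commands=[[0, 0, 0, 0, 0, 0, -0.6], [0, 0, 0, 0, 0, 0, -0.6], [0, 0, 0, 0, 0, 0, -0.6]], squeeze=40)

```text
time_s: 9.65
ee_pos: [585.4, 208.3, -31.0]
ee_rot: [-3.141, 0.0, -0.004]
wrist_force: [-1.1, -0.9, 12.6]
finger_gap: 0.805
grasp_force: 6.7
```

Request:
play_rows(commands=[[0, 0, 0, 0, 0, 0, -0.52], [0, 0, 0, 0, 0, 0, -0.52]])

```text
time_s: 9.9
ee_pos: [586.0, 208.6, -30.2]
ee_rot: [-3.14, 0.0, -0.006]
wrist_force: [-2.6, -0.5, 21.0]
finger_gap: 0.762
grasp_force: 10.3
```

Contact begins at a 68 mm gap and grows as the tips swing forward, so this is the mat and the tips are about 33 mm above the reported TCP. I'll raise 6.5 mm and grip.

Request:
play_rows(commands=[[0, 0, 0, 0, 0, -0.32, -0.6], [0, 0, 0, 0, 0, 0, -0.5], [0, 0, 0, 0, 0, 0, 0], [0, 0, 0, 0, 0, 0, 0], [0, 0, 0, 0, 0, 0, 0]], squeeze=40)

```text
time_s: 10.52
ee_pos: [584.3, 207.7, -25.7]
ee_rot: [3.141, -0.0, 0.0]
wrist_force: [-1.6, -2.1, 9.2]
finger_gap: 0.675
grasp_force: 40.5
```

Request:
play_rows(commands=[[0, 0, 0, 0, 0, -0.5, 0], [0, 0, 0, 0, 0, -1, 0], [0, 0, 0, 0, 0, -1, 0], [0, 0, 0, 0, 0, -1, 0], [0, 0, 0, 0, 0, -1, 0], [0, 0, 0, 0, 0, 0, 0]])

```text
time_s: 11.28
ee_pos: [585.7, 208.5, 66.4]
ee_rot: [-3.14, 0.0, -0.006]
wrist_force: [1.0, -0.3, -2.1]
finger_gap: 0.676
grasp_force: 43.3
```

```bash
python3 - <<'E'
from h import *
c=snap('side');print(status.state()['ee_pos'],status.state()['wrist_force'])
cv2.imwrite('pics/g4.png',cv2.resize(np.clip(c['color'][205:305,240:350,::-1]*1.2,0,255).astype(np.uint8),None,fx=5,fy=5,interpolation=2))
E
```

```text
[584.86394403 207.98622067  65.041224  ] [-0.09034116 -0.07623844 -1.82204626]
```

View pics/g4.png

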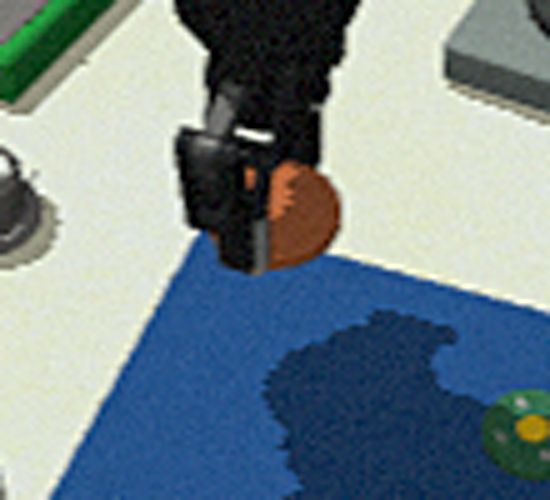

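The disc hangs level in the fingers, clear of the mat (about 2 N weight). I'll carry it to the plate.

Request:
play_rows(commands=[[0, 0, 0, -0.364, 0.976, 0, 0], [0, 0, 0, -0.364, 0.976, 0, 0], [0, 0, 0, -0.364, 0.976, 0, 0], [0, 0, 0, -0.364, 0.976, 0, 0], [0, 0, 0, -0.364, 0.976, 0, 0], [0, 0, 0, -0.364, 0.976, 0, 0], [0, 0, 0, -0.364, 0.976, 0, 0]])

```text
time_s: 12.2
ee_pos: [532.8, 69.8, 63.9]
ee_rot: [3.142, -0.0, 0.0]
wrist_force: [-0.2, -0.3, -1.3]
finger_gap: 0.673
grasp_force: 43.3
```

Request:
play_rows(commands=[[0, 0, 0, -0.364, 0.976, 0, 0], [0, 0, 0, -0.364, 0.976, 0, 0], [0, 0, 0, -0.364, 0.976, 0, 0], [0, 0, 0, -0.364, 0.976, 0, 0], [0, 0, 0, -0.364, 0.976, 0, 0], [0, 0, 0, -0.364, 0.976, 0, 0], [0, 0, 0, -0.364, 0.976, 0, 0], [0, 0, 0, 0, 0, 0, 0]])

```text
time_s: 13.2
ee_pos: [481.3, -67.7, 63.7]
ee_rot: [3.141, -0.005, -0.001]
wrist_force: [0.4, -0.1, -2.3]
finger_gap: 0.672
grasp_force: 43.3
```

Request:
play_rows(commands=[[0, 0, 0, 0, 0, 1, 0], [0, 0, 0, 0, 0, 0.8, 0], [0, 0, 0, 0, 0, 0.4, 0], [0, 0, 0, 0, 0, 0, 0], [0, 0, 0, 0, 0, 0, 0]])

```text
time_s: 13.82
ee_pos: [482.7, -65.4, 20.1]
ee_rot: [-3.142, -0.0, -0.001]
wrist_force: [0.3, 0.6, -1.1]
finger_gap: 0.672
grasp_force: 43.3
```

Request:
play_rows(commands=[[0, 0, 0, 0, 0, 0.2, 0], [0, 0, 0, 0, 0, 0.2, 0], [0, 0, 0, 0, 0, 0, 0]])

```text
time_s: 14.2
ee_pos: [482.1, -65.6, 11.6]
ee_rot: [3.142, -0.0, -0.001]
wrist_force: [-0.5, -0.5, -1.8]
finger_gap: 0.674
grasp_force: 43.4
```

Request:
play_rows(commands=[[0, 0, 0, 0, 0, 0.06, 0], [0, 0, 0, 0, 0, 0, 0]])

```text
time_s: 14.45
ee_pos: [482.3, -65.5, 11.2]
ee_rot: [3.141, 0.0, 0.0]
wrist_force: [-2.8, 0.0, 9.1]
finger_gap: 0.675
grasp_force: 44.5
```

Contact at about 11 N. I'll release and lift.

Request:
play_rows(commands=[[0, 0, 0, 0, 0, 0, -0.5], [0, 0, 0, 0, 0, 0, -0.7], [0, 0, 0, 0, 0, 0, -1], [0, 0, 0, 0, 0, 0, -1], [0, 0, 0, 0, 0, -0.5, -1], [0, 0, 0, 0, 0, -1, -1], [0, 0, 0, 0, 0, -1, -1], [0, 0, 0, 0, 0, -1, -1]])

```text
time_s: 15.45
ee_pos: [482.4, -65.5, 81.9]
ee_rot: [-3.142, -0.0, -0.001]
wrist_force: [0.4, -0.3, -0.4]
finger_gap: 0.997
grasp_force: 0.0
```

Request:
play_rows(commands=[[0, 0, 0, -0.078, -1, 0, -1], [0, 0, 0, -0.078, -1, 0, -1], [0, 0, 0, -0.078, -1, 0, -1], [0, 0, 0, -0.078, -1, 0, -1], [0, 0, 0, -0.078, -1, 0, -1], [0, 0, 0, -0.078, -1, 0, -1], [0, 0, 0, -0.078, -1, 0, -1]])

```text
time_s: 16.32
ee_pos: [471.4, 75.2, 81.3]
ee_rot: [-3.142, 0.0, -0.001]
wrist_force: [0.3, 0.3, 0.0]
finger_gap: 0.998
grasp_force: 0.0
```

Request:
play_rows(commands=[[0, 0, 0, -0.078, -1, 0, -1], [0, 0, 0, -0.078, -1, 0, -1], [0, 0, 0, -0.078, -1, 0, -1], [0, 0, 0, -0.078, -1, 0, -1], [0, 0, 0, -0.078, -1, 0, -1], [0, 0, 0, -0.078, -1, 0, -1], [0, 0, 0, -0.078, -1, 0, -1], [0, 0, 0, 0, 0, 0, -1]])

```text
time_s: 17.32
ee_pos: [460.3, 216.1, 81.2]
ee_rot: [-3.141, -0.004, -0.001]
wrist_force: [-0.0, 0.1, -0.7]
finger_gap: 0.998
grasp_force: 0.0
```

```bash
python3 - <<'E'
from h import *
st=status.state();print(st['ee_pos'],st['wrist_force'])
for n,(u,v),z in(('top',(337,245),48),('side',(367,200),48)):
    c=snap(n);R,G,B=[c['color'][...,i].astype(int) for i in range(3)]
    m=np.zeros(R.shape,np.uint8);m[v-30:v+30,u-30:u+30]=((R>B+25)&(R>G+20))[v-30:v+30,u-30:u+30]
    k=max(cv2.findContours(m,0,1)[0],key=cv2.contourArea);e=cv2.fitEllipse(cv2.convexHull(k));print(n,m.sum(),e,px2w(c,*e[0],z).round(1))
E
```

```text
[460.25849906 216.11662865  81.24260611] [-0.01598827  0.10346605 -0.74995082]
top 367 ((336.2501525878906, 247.87820434570312), (21.333786010742188, 21.45597267150879), 74.55194091796875) [482.2 -64.5  48. ]
side 21 ((376.5, 203.0), (2.8121373653411865, 6.789100170135498), 22.5) [455.2 -61.1  48. ]
```

The copper disc is at (482.2,-64.5) in the top view, the same spot as the circle centre. Next is the board.

Request:
play_rows(commands=[[0, 0, 0, 0, 0.02, 1, -1], [0, 0, 0, 0, 0, 1, -1], [0, 0, 0, 0, 0, 1, -1], [0, 0, 0, 0, 0, 1, -1], [0, 0, 0, 0, 0, 0.8, -1], [0, 0, 0, 0, 0, 0.48, -1], [0, 0, 0, 0, 0, 0, -0.6], [0, 0, 0, 0, 0, 0, -0.3]], squeeze=20)

```text
time_s: 18.42
ee_pos: [460.8, 214.2, -24.5]
ee_rot: [-3.141, 0.0, -0.001]
wrist_force: [0.5, -0.8, -0.8]
finger_gap: 0.65
grasp_force: 0.0
```

Request:
play_rows(commands=[[0, 0, 0, 0, 0, 0, -0.1], [0, 0, 0, 0, 0, 0, 0.0], [0, 0, 0, 0, 0, 0, 0.2], [0, 0, 0, 0, 0, 0, 0.2]])

```text
time_s: 18.92
ee_pos: [460.9, 214.3, -24.2]
ee_rot: [-3.141, 0.0, -0.002]
wrist_force: [-0.8, -0.5, 5.1]
finger_gap: 0.52
grasp_force: 19.6
```

Request:
play_rows(commands=[[0, 0, 0, 0, 0, -0.5, 0.2], [0, 0, 0, 0, 0, -1, 0.2], [0, 0, 0, 0, 0, -1, 0.2], [0, 0, 0, 0, 0, -1, 0.2], [0, 0, 0, 0, 0, -1, 0.2], [0, 0, 0, 0, 0, 0, 0.2]])

```text
time_s: 19.68
ee_pos: [461.5, 214.7, 66.8]
ee_rot: [-3.14, 0.0, -0.005]
wrist_force: [-0.2, -0.1, -0.3]
finger_gap: 0.52
grasp_force: 20.5
```

Request:
play_rows(commands=[[0, 0, 0, 0.076, 0.999, 0, 0.2], [0, 0, 0, 0.076, 0.999, 0, 0.2], [0, 0, 0, 0.076, 0.999, 0, 0.2], [0, 0, 0, 0.076, 0.999, 0, 0.2], [0, 0, 0, 0.076, 0.999, 0, 0.2], [0, 0, 0, 0.076, 0.999, 0, 0.2], [0, 0, 0, 0.076, 0.999, 0, 0.2]])

```text
time_s: 20.55
ee_pos: [470.6, 73.4, 64.5]
ee_rot: [3.141, -0.0, -0.001]
wrist_force: [-0.0, 0.3, 0.3]
finger_gap: 0.523
grasp_force: 20.6
```

Request:
play_rows(commands=[[0, 0, 0, 0.076, 0.999, 0, 0.2], [0, 0, 0, 0.076, 0.999, 0, 0.2], [0, 0, 0, 0.076, 0.999, 0, 0.2], [0, 0, 0, 0.076, 0.999, 0, 0.2], [0, 0, 0, 0.076, 0.999, 0, 0.2], [0, 0, 0, 0.076, 0.999, 0, 0.2], [0, 0, 0, 0.076, 0.999, 0, 0.2], [0, 0, 0, 0, 0, 0, 0.2]])

```text
time_s: 21.55
ee_pos: [481.2, -67.1, 64.4]
ee_rot: [3.141, -0.004, -0.002]
wrist_force: [-0.1, -0.1, -1.2]
finger_gap: 0.521
grasp_force: 20.6
```

```bash
python3 - <<'E'
from h import *
st=status.state();print(st['ee_pos'],st['wrist_force'])
c=snap('side')
cv2.imwrite('pics/g5.png',cv2.resize(np.clip(c['color'][130:250,300:430,::-1]*1.2,0,255).astype(np.uint8),None,fx=4,fy=4,interpolation=2))
E
```

```text
[481.20802664 -67.13342656  64.42409064] [-0.09148386 -0.12016633 -1.20010202]
```

View pics/g5.png

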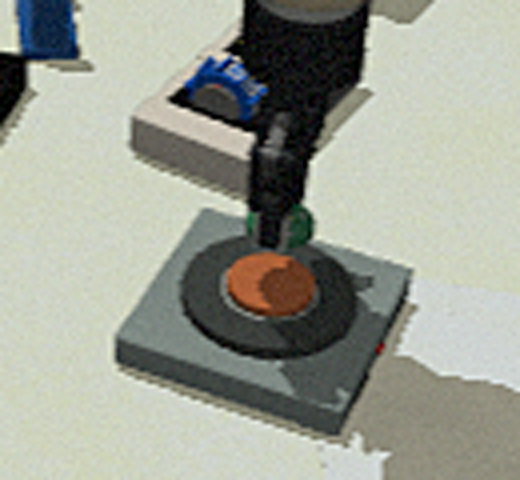

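The copper sits evenly inside the white circle (about (272,284) in the crop), and the board is held level above it at (280,232). I'll lower it.

Request:
play_rows(commands=[[0, 0, 0, 0, 0, 0.9, 0.2], [0, 0, 0, 0, 0, 0.7, 0.2], [0, 0, 0, 0, 0, 0.3, 0.2], [0, 0, 0, 0, 0, 0, 0.2], [0, 0, 0, 0, 0, 0, 0.2]])

```text
time_s: 22.22
ee_pos: [482.1, -65.5, 27.3]
ee_rot: [3.142, 0.0, 0.001]
wrist_force: [0.3, -0.3, -0.4]
finger_gap: 0.523
grasp_force: 20.6
```

Request:
play_rows(commands=[[0, 0, 0, 0, 0, 0.2, 0.2], [0, 0, 0, 0, 0, 0.08, 0.2], [0, 0, 0, 0, 0, 0, 0.2]])

```text
time_s: 22.6
ee_pos: [481.6, -65.7, 21.3]
ee_rot: [3.142, -0.0, -0.0]
wrist_force: [0.1, -0.0, -0.9]
finger_gap: 0.523
grasp_force: 20.6
```

Request:
play_rows(commands=[[0, 0, 0, 0, 0, 0.06, 0.2], [0, 0, 0, 0, 0, 0, 0.2]])

```text
time_s: 22.85
ee_pos: [481.9, -65.7, 20.7]
ee_rot: [3.141, -0.0, 0.001]
wrist_force: [-1.4, -0.6, 6.5]
finger_gap: 0.521
grasp_force: 21.3
```

Board is in contact. I'll release, lift and check.

Request:
play_rows(commands=[[0, 0, 0, 0, 0, 0, -0.2], [0, 0, 0, 0, 0, 0, -0.5], [0, 0, 0, 0, 0, 0, -1], [0, 0, 0, 0, 0, 0, -1], [0, 0, 0, 0, 0, -0.5, -1], [0, 0, 0, 0, 0, -1, -1], [0, 0, 0, 0, 0, -1, -1], [0, 0, 0, 0, 0, -1, -1]])

```text
time_s: 23.85
ee_pos: [481.8, -65.6, 91.5]
ee_rot: [3.142, 0.0, 0.001]
wrist_force: [0.8, -0.0, 0.3]
finger_gap: 1.0
grasp_force: 0.0
```

Request:
play_rows(commands=[[0, 0, -0.211, 0, 0, -1, -1], [0, 0, -0.211, 0, 0, -0.5, -1], [0, 0, -0.211, 0, 0, 0, -1], [0, 0, -0.211, 0, 0, 0, -1], [0, 0, -0.211, 0, 0, 0, -1], [0, 0, -0.211, 0, 0, 0, -1], [0, 0, -0.211, 0, 0, 0, -1], [0, 0, -0.211, 0, 0, 0, -1]])

```text
time_s: 24.85
ee_pos: [481.7, -65.8, 120.8]
ee_rot: [2.471, 1.94, -0.0]
wrist_force: [0.1, -0.3, 0.1]
finger_gap: 0.999
grasp_force: 0.0
```

```bash
python3 - <<'E'
from h import *
from scipy.spatial.transform import Rotation as Ro
st=status.state();print(st['ee_pos'],st['joint_positions'].round(2)); print(Ro.from_rotvec(st['ee_rot']).as_matrix().round(3))
E
```

```text
[481.68281771 -65.77264144 120.8476101 ] [ 0.56  0.39 -0.68  1.97  0.32  0.89 -0.53]
[[ 0.237  0.971  0.   ]
 [ 0.971 -0.237 -0.   ]
 [-0.     0.    -1.   ]]
```

Request:
play_rows(commands=[[0, 0, 0, -1, 0.55, 0, -1], [0, 0, 0, -1, 0.55, 0, -1], [0, 0, 0, -1, 0.55, 0, -1], [0, 0, 0, -1, 0.55, 0, -1], [0, 0, 0, -1, 0.55, 0, -1], [0, 0, 0, -1, 0.55, 0, -1], [0, 0, 0, -1, 0.55, 0, -1], [0, 0, 0, -1, 0.55, 0, -1]])

```text
time_s: 25.85
ee_pos: [528.6, -243.6, 120.3]
ee_rot: [2.476, 1.933, 0.0]
wrist_force: [0.3, 0.0, 1.4]
finger_gap: 1.0
grasp_force: 0.0
```

Request:
play_rows(commands=[[0, 0, 0, -1, 0.55, 0, -1], [0, 0, 0, 0, 0, 0, -1], [0, 0, 0, 0, 0, 0, -1]])

```text
time_s: 26.22
ee_pos: [534.1, -263.6, 120.1]
ee_rot: [-2.475, -1.933, -0.0]
wrist_force: [0.9, 0.5, -0.2]
finger_gap: 1.001
grasp_force: 0.0
```

```bash
cat >> h.py <<'E'
def uv():
    """TCP relative to axle in console axes: u (x), w (y); open-tip z"""
    p=status.state()['ee_pos'];d=p[:2]-np.array([566.6,-272]);X=np.array([.970,-.242]);Y=np.array([.242,.970])
    return 'face u %.1f w %.1f tip z %.1f'%(d@X+43,d@Y,p[2]+40)
E
python3 - <<'E'
from h import *
print(uv())
c=snap('top');R,G,B=[c['color'][...,i].astype(int) for i in range(3)]
u,v=336,248
for nm,mm,z in(('cop',(R>B+25)&(R>G+20),48),('brd',(G>B+12)&(G>R+5),55)):
    m=np.zeros(R.shape,np.uint8);m[v-20:v+20,u-20:u+20]=mm[v-20:v+20,u-20:u+20]
    k=np.vstack([q for q in cv2.findContours(m,0,1)[0] if cv2.contourArea(q)>3]);e=cv2.fitEllipse(cv2.convexHull(k));print(nm,m.sum(),np.round(e[0],1),np.round(e[1],1),px2w(c,*e[0],z).round(1))
t=c['color'][:,:,::-1].astype(float)*1.6
f=lambda a,y,x,h,w,k:cv2.resize(np.clip(a[y:y+h,x:x+w],0,255),(int(w*k),int(h*k)),interpolation=2)
s=snap('side')['color'][:,:,::-1].astype(float)
cv2.imwrite('pics/w1.png',np.hstack([f(t,190,310,80,130,3.5),f(s,130,330,80,80,3.5)]).astype(np.uint8))
E
```

```text
face u 9.4 w 0.3 tip z 160.1
cop 150 [336.2 247.9] [21.4 21.5] [482.2 -64.4  48. ]
brd 174 [336.4 248. ] [15.2 15.3] [481.5 -64.7  55. ]
```

View pics/w1.png

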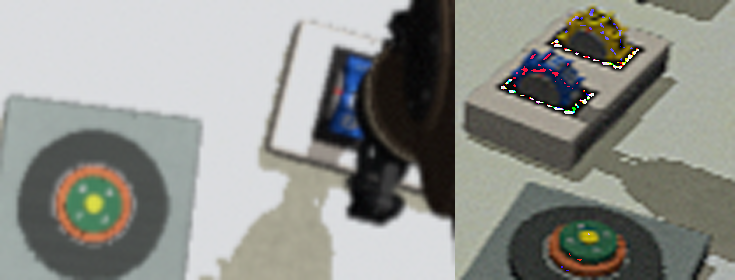

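Board and copper are concentric with the plate: 482.2/-64.4 and 481.5/-64.7. That was the tenth picture, so I'll use numbers only from here. I'm lowering the far finger behind the rib.

Request:
play_rows(commands=[[0, 0, 0, 0, 0.08, 1, -1], [0, 0, 0, 0, 0, 1, -1], [0, 0, 0, 0, 0, 1, -1], [0, 0, 0, 0, 0, 0.9, -1], [0, 0, 0, 0, 0, 0, -1], [0, 0, 0, 0, 0, 0, -1]])

```text
time_s: 27.08
ee_pos: [536.1, -264.6, 42.6]
ee_rot: [2.476, 1.933, 0.001]
wrist_force: [0.5, 0.4, -0.3]
finger_gap: 1.0
grasp_force: 0.0
```

Request:
play_rows(commands=[[0, 0, 0, 0, 0, 0.2, -1], [0, 0, 0, 0, 0, 0.2, -1], [0, 0, 0, 0, 0, 0, -1]])

```text
time_s: 27.45
ee_pos: [535.4, -264.7, 34.0]
ee_rot: [-2.476, -1.933, 0.0]
wrist_force: [-1.0, 0.4, -0.4]
finger_gap: 1.0
grasp_force: 0.0
```

```bash
python3 - <<'E'
from h import *
print(uv(),status.state()['wrist_force'])
c=snap('side')
# drum unwrap on initial image
X=np.array([.970,-.242,0]);Y=np.array([.242,.970,0]);Z=np.array([0,0,1.]);O=np.array([566.6,-272,45])
c0=dict(np.load('top.npz'));im=cv2.cvtColor(cv2.imread('pics/top0.png'),cv2.COLOR_BGR2RGB).astype(np.float32)
for r,wr in((27,(-6,6)),(33,(-11,11))):
  out=[]
  for a in range(-50,55,5):
    A=np.radians(a);v=[]
    for w in np.linspace(*wr,9):
      u,vv=w2px(c0,O+r*np.sin(A)*X+r*np.cos(A)*Z+w*Y); v.append(cv2.getRectSubPix(im[...,0].copy(),(1,1),(u,vv))[0,0])
    out.append((a,int(np.mean(v))))
  print(r,out)
E
```

```text
face u 11.0 w -0.5 tip z 74.0 [-0.96401269  0.35649378 -0.37728794]
27 [(-50, 51), (-45, 47), (-40, 41), (-35, 32), (-30, 31), (-25, 50), (-20, 67), (-15, 61), (-10, 58), (-5, 67), (0, 70), (5, 50), (10, 33), (15, 32), (20, 33), (25, 33), (30, 32), (35, 29), (40, 24), (45, 20), (50, 19)]
33 [(-50, 31), (-45, 37), (-40, 37), (-35, 32), (-30, 26), (-25, 28), (-20, 47), (-15, 51), (-10, 50), (-5, 58), (0, 50), (5, 33), (10, 31), (15, 32), (20, 31), (25, 27), (30, 21), (35, 18), (40, 20), (45, 24), (50, 27)]
```

Figure 0 is centred at about -10.5°, i.e. 0.18 rad. First stroke.

Request:
play_rows(commands=[[0, 0, 0, 0, -0.3, 0, -1], [0, 0, 0, 0, -0.3, 0, -1], [0, 0, 0, 0, -0.3, 0, -1], [0, 0, 0, 0, -0.26, 0, -1], [0, 0, 0, 0, 0, 0, -1]])

```text
time_s: 28.12
ee_pos: [512.3, -259.0, 34.2]
ee_rot: [-2.476, -1.933, 0.001]
wrist_force: [0.7, 0.4, 0.4]
finger_gap: 0.999
grasp_force: 0.0
```

```bash
python3 - <<'E'
from h import *
print(uv(),status.state()['wrist_force'])
E
```

```text
face u -12.8 w -0.5 tip z 74.2 [0.67457104 0.41864426 0.42198694]
```

Request:
play_rows(commands=[[0, 0, 0, 0, 0, -0.6, -1], [0, 0, 0, 0, 0, -0.6, -1], [0, 0, 0, 0, -0.8, -1, -1], [0, 0, 0, 0, -0.8, -1, -1], [0, 0, 0, 0, -0.8, 0, -1], [0, 0, 0, 0, -0.8, 0, -1], [0, 0, 0, 0, 0, 0, -1]])

```text
time_s: 29.0
ee_pos: [449.2, -243.4, 97.6]
ee_rot: [-2.476, -1.932, 0.002]
wrist_force: [0.6, -0.4, -0.2]
finger_gap: 0.997
grasp_force: 0.0
```

```bash
cat >> h.py <<'E'
def unwrap():
    X=np.array([.970,-.242,0]);Y=np.array([.242,.970,0]);Z=np.array([0,0,1.]);O=np.array([566.6,-272,45])
    c=snap('top');im=np.ascontiguousarray(c['color'][...,0]).astype(np.float32)
    print('rows: angle +far; cols w +9..-9')
    for a in range(50,-55,-5):
        A=np.radians(a);v=[]
        for w in np.linspace(10,-10,9):
            u,vv=w2px(c,O+27*np.sin(A)*X+27*np.cos(A)*Z+w*Y); v.append(int(cv2.getRectSubPix(im,(1,1),(u,vv))[0,0]))
        print(a,v,int(np.mean(v[2:7])))
E
python3 - <<'E'
from h import *
print(uv()); unwrap()
E
```

```text
face u -77.8 w -0.6 tip z 137.6
rows: angle +far; cols w +9..-9
50 [12, 21, 34, 48, 47, 47, 55, 46, 27] 46
45 [13, 25, 43, 59, 58, 61, 71, 57, 32] 58
40 [15, 30, 52, 67, 65, 73, 88, 70, 34] 69
35 [18, 33, 52, 63, 69, 82, 88, 61, 32] 70
30 [19, 32, 50, 64, 76, 82, 78, 53, 31] 70
25 [19, 32, 52, 70, 77, 71, 61, 44, 30] 66
20 [19, 30, 46, 59, 63, 56, 51, 46, 32] 55
15 [16, 25, 34, 41, 42, 43, 46, 41, 32] 41
10 [17, 16, 18, 24, 28, 31, 35, 28, 30] 27
5 [23, 21, 20, 20, 25, 37, 55, 34, 32] 31
0 [28, 27, 27, 29, 32, 49, 71, 54, 44] 41
-5 [26, 28, 29, 28, 32, 51, 74, 63, 45] 42
-10 [22, 25, 26, 26, 30, 46, 66, 63, 39] 38
-15 [20, 21, 22, 22, 27, 41, 58, 55, 34] 34
-20 [16, 17, 17, 19, 23, 36, 53, 41, 31] 29
-25 [12, 16, 20, 20, 23, 34, 37, 26, 24] 26
-30 [8, 18, 28, 28, 30, 37, 36, 25, 21] 31
-35 [11, 23, 35, 35, 34, 44, 48, 26, 18] 39
-40 [15, 30, 44, 42, 33, 44, 56, 32, 20] 43
-45 [16, 34, 54, 49, 34, 47, 57, 39, 22] 48
-50 [16, 35, 60, 59, 49, 54, 59, 42, 19] 56
```

The first stroke worked: 1 is at about -7°, as predicted. Strokes 2–4 are identical.

Request:
play_rows(commands=[[0, 0, 0, 0, 1, 0, -1], [0, 0, 0, 0, 1, 0, -1], [0, 0, 0, 0, 1, 0, -1], [0, 0, 0, 0, 1, 0.5, -1], [0, 0, 0, 0, 0.44, 0.7, -1], [0, 0, 0, 0, 0, 1, -1], [0, 0, 0, 0, 0, 0.75, -1], [0, 0, 0, 0, 0, 0.23, -1]])

```text
time_s: 30.05
ee_pos: [535.7, -264.8, 33.0]
ee_rot: [-2.475, -1.932, 0.002]
wrist_force: [-0.3, -0.1, -0.7]
finger_gap: 1.001
grasp_force: 0.0
```

Request:
play_rows(commands=[[0, 0, 0, 0, 0, 0, -1], [0, 0, 0, 0, -0.3, 0, -1], [0, 0, 0, 0, -0.3, 0, -1], [0, 0, 0, 0, -0.3, 0, -1], [0, 0, 0, 0, -0.29, 0, -1], [0, 0, 0, 0, 0, 0, -1]])

```text
time_s: 30.8
ee_pos: [513.2, -259.3, 34.6]
ee_rot: [-2.476, -1.933, 0.001]
wrist_force: [0.6, -0.1, 0.2]
finger_gap: 1.001
grasp_force: 0.0
```

```bash
python3 - <<'E'
from h import *
print(uv(),status.state()['wrist_force'])
E
```

```text
face u -11.9 w -0.6 tip z 74.6 [ 0.64309698 -0.06191395  0.16554922]
```

Request:
play_rows(commands=[[0, 0, 0, 0, 0, -0.5, -1], [0, 0, 0, 0, 0, -0.5, -1], [0, 0, 0, 0, 0.6, 0, -1], [0, 0, 0, 0, 0.59, 0, -1], [0, 0, 0, 0, 0, 0, -1], [0, 0, 0, 0, 0, 0.5, -1], [0, 0, 0, 0, 0, 0.5, -1], [0, 0, 0, 0, 0, 0, -1]])

```text
time_s: 31.8
ee_pos: [536.0, -264.8, 33.2]
ee_rot: [-2.475, -1.932, 0.002]
wrist_force: [0.3, 0.4, 0.2]
finger_gap: 0.999
grasp_force: 0.0
```

```bash
python3 - <<'E'
from h import *
print(uv(),status.state()['wrist_force'])
E
```

```text
face u 11.5 w -0.4 tip z 73.2 [0.26434133 0.41000358 0.18213056]
```

Request:
play_rows(commands=[[0, 0, 0, 0, -0.3, 0, -1], [0, 0, 0, 0, -0.3, 0, -1], [0, 0, 0, 0, -0.3, 0, -1], [0, 0, 0, 0, -0.3, 0, -1], [0, 0, 0, 0, 0, 0, -1], [0, 0, 0, 0, 0, -0.5, -1], [0, 0, 0, 0, 0, -0.5, -1]])

```text
time_s: 32.67
ee_pos: [513.9, -259.3, 55.3]
ee_rot: [-2.476, -1.933, 0.0]
wrist_force: [0.0, -0.4, 0.2]
finger_gap: 1.0
grasp_force: 0.0
```

Request:
play_rows(commands=[[0, 0, 0, 0, 0.6, 0, -1], [0, 0, 0, 0, 0.6, 0, -1], [0, 0, 0, 0, 0, 0, -1], [0, 0, 0, 0, 0, 0.5, -1], [0, 0, 0, 0, 0, 0.5, -1], [0, 0, 0, 0, 0, 0, -1]])

```text
time_s: 33.42
ee_pos: [535.9, -264.8, 33.2]
ee_rot: [-2.475, -1.932, 0.002]
wrist_force: [0.2, -0.4, 0.9]
finger_gap: 1.0
grasp_force: 0.0
```

Request:
play_rows(commands=[[0, 0, 0, 0, -0.3, 0, -1], [0, 0, 0, 0, -0.3, 0, -1], [0, 0, 0, 0, -0.3, 0, -1], [0, 0, 0, 0, -0.3, 0, -1], [0, 0, 0, 0, 0, 0, -1], [0, 0, 0, 0, 0, -0.5, -1], [0, 0, 0, 0, 0, -0.5, -1]])

```text
time_s: 34.3
ee_pos: [513.9, -259.2, 55.3]
ee_rot: [-2.476, -1.933, 0.0]
wrist_force: [0.6, -0.2, -0.1]
finger_gap: 0.999
grasp_force: 0.0
```

Request:
play_rows(commands=[[0, 0, 0, 0, 0, -1, -1], [0, 0, 0, 0, -0.9, -1, -1], [0, 0, 0, 0, -0.9, 0, -1], [0, 0, 0, 0, -0.9, 0, -1], [0, 0, 0, 0, -0.9, 0, -1], [0, 0, 0, 0, 0, 0, -1]])

```text
time_s: 35.05
ee_pos: [443.2, -241.9, 95.3]
ee_rot: [2.476, 1.933, -0.001]
wrist_force: [1.3, -0.1, 0.6]
finger_gap: 1.0
grasp_force: 0.0
```

```bash
python3 - <<'E'
from h import *
print(uv()); unwrap()
E
```

```text
face u -83.9 w -0.6 tip z 135.3
rows: angle +far; cols w +9..-9
50 [11, 24, 46, 72, 64, 48, 46, 38, 25] 55
45 [12, 30, 59, 89, 77, 59, 57, 46, 29] 68
40 [15, 37, 72, 101, 79, 66, 70, 56, 32] 77
35 [18, 38, 67, 89, 73, 73, 78, 58, 32] 76
30 [18, 34, 57, 74, 72, 79, 84, 60, 33] 73
25 [18, 31, 47, 60, 68, 72, 73, 58, 33] 64
20 [18, 31, 45, 57, 59, 56, 55, 46, 30] 54
15 [18, 32, 43, 44, 38, 35, 39, 36, 27] 39
10 [20, 27, 35, 37, 30, 33, 42, 34, 29] 35
5 [26, 36, 51, 53, 41, 46, 67, 52, 38] 51
0 [32, 45, 64, 75, 65, 64, 79, 58, 45] 69
-5 [31, 46, 69, 82, 82, 76, 80, 64, 45] 77
-10 [23, 38, 54, 58, 59, 65, 72, 63, 39] 61
-15 [19, 23, 28, 31, 35, 43, 54, 54, 33] 38
-20 [15, 18, 18, 20, 23, 30, 38, 37, 30] 25
-25 [11, 19, 22, 20, 24, 32, 34, 27, 25] 26
-30 [11, 21, 29, 29, 34, 41, 40, 30, 22] 34
-35 [11, 21, 32, 38, 46, 53, 51, 32, 19] 44
-40 [13, 24, 34, 45, 59, 64, 59, 33, 21] 52
-45 [16, 29, 48, 56, 69, 67, 61, 39, 22] 60
-50 [16, 32, 56, 61, 63, 62, 59, 41, 19] 60
```

The pattern now reads 4 at about -6°, with 5 coming next. The last stroke ends at u≈-8.

Request:
play_rows(commands=[[0, 0, 0, 0, 1, 0, -1], [0, 0, 0, 0, 1, 0, -1], [0, 0, 0, 0, 1, 0, -1], [0, 0, 0, 0, 1, 0.5, -1], [0, 0, 0, 0, 0.76, 0.6, -1], [0, 0, 0, 0, 0, 1, -1], [0, 0, 0, 0, 0, 0.75, -1], [0, 0, 0, 0, 0, 0.23, -1]])

```text
time_s: 36.1
ee_pos: [534.8, -264.5, 31.4]
ee_rot: [-2.474, -1.932, 0.003]
wrist_force: [-0.2, 0.2, 0.4]
finger_gap: 0.996
grasp_force: 0.0
```

Request:
play_rows(commands=[[0, 0, 0, 0, 0, 0, -1], [0, 0, 0, 0, -0.3, 0, -1], [0, 0, 0, 0, -0.3, 0, -1], [0, 0, 0, 0, -0.2, 0, -1], [0, 0, 0, 0, -0.1, 0, -1], [0, 0, 0, 0, 0, 0, -1], [0, 0, 0, 0, 0, 0, -1]])

```text
time_s: 36.98
ee_pos: [518.7, -260.6, 32.9]
ee_rot: [-2.476, -1.933, 0.001]
wrist_force: [1.3, -0.1, 0.9]
finger_gap: 1.002
grasp_force: 0.4
```

```bash
python3 - <<'E'
from h import *
print(uv(),status.state()['wrist_force'])
E
```

```text
face u -6.2 w -0.6 tip z 72.9 [ 1.28985286 -0.05476371  0.92837188]
```

Request:
play_rows(commands=[[0, 0, 0, 0, -0.08, 0, -1], [0, 0, 0, 0, 0, 0, -1], [0, 0, 0, 0, 0.04, 0, -1], [0, 0, 0, 0, 0, 0, -1], [0, 0, 0, 0, 0, -0.5, -1], [0, 0, 0, 0, 0, -1, -1], [0, 0, 0, 0, 0, -1, -1], [0, 0, 0, 0, 0, -1, -1]])

```text
time_s: 37.98
ee_pos: [518.2, -260.3, 104.3]
ee_rot: [2.476, 1.933, 0.0]
wrist_force: [-0.1, -0.1, -1.0]
finger_gap: 1.001
grasp_force: 0.0
```

Request:
play_rows(commands=[[0, 0, 0, 0, -1, 0, -1], [0, 0, 0, 0, -1, 0, -1], [0, 0, 0, 0, -1, 0, -1], [0, 0, 0, 0, -1, 0, -1], [0, 0, 0, 0, 0, 0, -1], [0, 0, 0, 0, 0, 0, -1]])

```text
time_s: 38.72
ee_pos: [441.4, -241.2, 103.6]
ee_rot: [2.476, 1.932, 0.001]
wrist_force: [0.4, -0.2, 0.7]
finger_gap: 1.001
grasp_force: 0.0
```

```bash
python3 - <<'E'
from h import *
print(uv()); unwrap()
E
```

```text
face u -85.9 w -0.4 tip z 143.6
rows: angle +far; cols w +9..-9
50 [13, 29, 58, 82, 60, 66, 72, 57, 30] 67
45 [14, 33, 62, 84, 66, 75, 79, 57, 29] 73
40 [16, 36, 65, 86, 69, 75, 80, 57, 29] 75
35 [17, 35, 61, 82, 70, 70, 75, 54, 30] 71
30 [16, 31, 54, 67, 52, 55, 64, 48, 29] 58
25 [14, 24, 40, 44, 37, 40, 43, 32, 25] 40
20 [12, 23, 43, 49, 37, 34, 39, 33, 23] 40
15 [17, 33, 57, 66, 56, 50, 54, 43, 26] 56
10 [27, 46, 76, 83, 68, 64, 75, 57, 34] 73
5 [32, 47, 72, 85, 74, 72, 78, 49, 40] 76
0 [32, 43, 67, 88, 83, 79, 88, 62, 46] 81
-5 [27, 37, 59, 76, 73, 82, 89, 66, 45] 75
-10 [23, 32, 51, 71, 81, 86, 74, 53, 35] 72
-15 [17, 25, 41, 54, 55, 48, 41, 30, 28] 47
-20 [14, 23, 29, 29, 28, 31, 36, 23, 26] 30
-25 [14, 28, 41, 28, 25, 36, 45, 33, 26] 35
-30 [13, 33, 54, 49, 49, 56, 58, 42, 24] 53
-35 [15, 33, 52, 59, 65, 73, 71, 45, 23] 64
-40 [13, 21, 35, 48, 55, 60, 74, 44, 26] 54
-45 [13, 16, 19, 24, 29, 44, 61, 44, 24] 35
-50 [15, 15, 15, 18, 21, 32, 45, 40, 21] 26
```

The 5 is centred at about 0–1° (gaps at +22° and -21°), with 4 just in front of it. Handing in.

```bash
python3 -c "
from h import *
print(order.finish_job())"
```

```text
the job is handed in; nothing more can be done
None
```

The job is handed in, with no verdict returned: the copper disc and LED board measured within about 1 mm of centred on the hot plate, and the blue timer wheel reads 5 at the red marks to within about a degree.

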